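Torque the closing screw of a digestion vessel with a click wrench

TASK

Close the digestion vessel: take the click wrench from the steel tray, set its socket right down over the big brass square-headed screw on top of the clamp frame, and tighten clockwise (seen from above) until the wrench breaks over with its click, then stop at once. Do not push on past the click or tighten the screw further. Lift the wrench off and lay it flat in the tray again without dropping it, and leave the other things on the bench undisturbed.

Things in the scene. Friction and masses are not known exactly. Their poses are not given: they have to be found in the camera images.
- wrench: Click wrench, 204 mm, 0.34 kg, lying flat: blue ribbed grip (100 long, 24 wide, 22 mm high, flat sides), 18 mm steel neck, round steel head 60 mm across. Origin under the grip's middle, in the underside plane (about the same for grip and head); x points to the head, socket axis at x = 120 mm; grip from x = -50 to 50 mm; z up, in the tray and in use. It clicks at the same torque wherever held.
- wrench_socket (a joint): Break-over angle (rad) of head and grip past the dark square insert, about its axis. About -0.02 at rest (sprung against its stop), 0 at the set 2.0 N m (10 to 17 N at mid-grip); then it breaks over: the grip runs ahead and the resistance falls steadily (1.4 N m at 0.10, 0.7 at 0.20) to a hard stop at 0.24. Springs back if let off. At rest white mark on the head meets red one on the insert.
- socket_mouth (a point): On the socket's axis, in the plane of its underside (the mouth). Square hole right through, 33 mm across flats, 22 mm deep, with a bell mouth 39 mm across flats below. Its x axis is square to a side of the hole, and is the wrench's x axis within 0.03 rad (until it breaks over).
- screw_seat (a point): On the vertical axis of the brass screw, on top of its 48 mm round flange, 163 mm above the bench: the fitted wrench rests here. Square head above: 30 mm across flats, 20 mm high, its top 4 mm a cone down to 25 mm. The x axis turns with the screw, square to the flat that the black mark points at. The wrench fits with its x axis at a multiple of 90 degrees from this; play 0.10 rad either way.
- screw (a joint): Turning of the screw (rad), growing clockwise seen from above; 0 to 0.4 at the start. Stiff from the start: 1.12 N m, gaining 1.06 N m per rad of this angle; stays where it is left, and does not rise or sink. The wrench clicks at about 0.78.
- station: Fixed clamp frame: grey base plate 150 x 150 x 12 mm, two aluminium posts joined by a bridge (112 mm along y, 44 mm along x, top 155 mm above the bench), a brown vessel with white cap inside, and the screw in the middle of the bridge. Origin under the middle of the base, on the bench; z up.
- tray: Fixed flat steel instrument tray, 270 mm along its x, 160 mm along its y, floor 3 mm above the bench, rim 14 mm above the bench (walls 4 mm). Origin under its middle, on the bench.
- spare_vessel: Bystander: another vessel standing upright, brown with a white cap, 62 mm across, 110 mm high. Origin under its middle.
- reagent: Bystander: amber jar with black cap, 64 mm across, 115 mm high. Origin under its middle.
- tip_box: Bystander: blue box with a clear lid, 82 x 122 x 62 mm. Origin under its middle.
There are look-alikes about, which are no part of the job. What is shaped like the wrench but green or orange is not meant. Of the things that look like the station, the smallest one is meant.

How it is judged (in metres and radians):
On the way, in this order (a step that is already met when the one before it is completed fails the run):
1. the wrench's socket is fully down over the screw: its mouth within 6 mm of the flange, wrench level (distance between socket_mouth and screw_seat below 0.006 m and angle between the z axis of socket_mouth and the z axis of screw_seat, either way round below 0.1 rad), for 0.1 s.
2. the wrench breaks over (click) on the tightened screw: break-over above 0.04 rad, screw above 0.68 rad, socket still on the screw (value of joint wrench_socket above 0.04 rad and value of joint screw above 0.68 rad and distance between socket_mouth and screw_seat below 0.009 m), for 0.05 s.
At the end, for the whole second after the job is handed in: The screw stands between 0.68 and 0.92 rad (tight to the wrench's setting within about 7 percent); the wrench lies at rest and flat (within 0.06 rad) on the tray floor, all inside the rim, its break-over sprung back to 0 (value of joint screw between 0.68 and 0.92 rad and value of joint wrench_socket below 0.03 rad and z of wrench in the frame of tray between 0 and 0.007 m and angle between wrench's own z axis and vertical below 0.06 rad and x of wrench in the frame of tray between -0.131 and 0.131 m and y of wrench in the frame of tray between -0.076 and 0.076 m and x of socket_mouth in the frame of tray between -0.131 and 0.131 m and y of socket_mouth in the frame of tray between -0.076 and 0.076 m and linear speed of wrench below 0.02 m/s); the robot touches nothing.
It fails at once if the wrench is pushed on past its click, to near the end of its free travel (break-over above 0.20 rad) (value of joint wrench_socket above 0.2 rad).
It fails at once if the screw is over-tightened (above 0.92 rad) (value of joint screw above 0.92 rad).
It fails at once if the wrench is dropped or thrown (free of the fingers and faster than 0.7 m/s, a fall of about 25 mm) (contact force between the fingers and wrench below 0.05 N and linear speed of wrench above 0.7 m/s).
It fails at once if a bystander is moved more than 20 mm or tipped (distance of any of spare_vessel, reagent, tip_box from where it was at the start of the episode above 0.02 m or angle between any of spare_vessel, reagent, tip_box's own z axis and vertical above 0.3 rad).
It also fails if it takes over 70 s, if anything falls off the work surface, if the arm or the gripper's body presses on something with over 40 N, if the wrist force passes 120 N, or if a joint passes its speed limit or range.

ROBOT

A 7-joint arm with a two-finger parallel gripper is mounted at the origin on the work surface. World frame = base frame: x ahead of the robot, y to its left, z up, the work surface at z = 0. Lengths are in m, angles in degrees, forces in N, time in s.
With the tool pointing down it reaches from about 0.425 to 0.875 m from the base axis. Payload 4.7 kg.
Tool frame: the origin (TCP) lies midway between the tips of the shut fingers; the grasp point (between the pads) lies 19 mm behind it (env.grip_point_offset is the distance from the TCP to the grasp point, in m); z points along the fingers, y is the line along which they close (so a half turn about z gives the same grasp; the last joint's range is limited). The gripper opens to 87 mm and grips with 3 to 60 N. Pads are 19 mm wide; open, the fingers measure 117 mm over their backs; the gripper's body (75 mm by 190 mm) begins 51 mm behind the grasp point.
Start: joints at [-70.926, 18.392, -4.016, 83.108, 1.295, 78.541, -3.26], TCP at [0.204, 0.617, 0.223] pointing down, gripper open.
Joint ranges: [-163.93, 163.93], [-17.29, 119.83], [-79.2, 71.16], [3.27, 140.29], [-89.18, 269.18], [5.43, 117.66], [-154.24, 154.24]. Speed limits (degrees/s): [147.25, 147.25, 180, 180, 180, 180, 180].

INTERFACE

Orientations are given as [roll, pitch, yaw] about the fixed x, y, z axes, in that order (R = Rz(yaw) Ry(pitch) Rx(roll)).
In Python, from cell import env gives the robot as it stands.
- The arm moves only by the shell command python3 -m jog 'ROWS' [FORCE]. ROWS is JSON, a list of rows, each a list of 7 numbers: the shift along the tool's x, y, z in m, then the turn, a rotation vector about the tool's x, y, z in rad, then the finger opening in m, from 0 to 0.087. A call has 1 to 12 rows; each row shifts and turns the commanded pose from where the row before left it, along the tool's axes as they then stand; what a row does not reach is not made up. A row lasts 1/12 s, in which the tool goes at most 41.7 mm and 7.16 degrees, less where a joint would pass 70% of its speed; a pose out of reach is approached as far as the arm can. A call is refused whole if a number of a shift passes 0.0417 or a number of a turn 0.125, either way. A call with a gripper value outside its range is refused whole. The fingers move at their own pace and stop on an object; FORCE is the grip in N (left out, the last holds). Time passes only in rows, so rows that do not move let the fingers close. It gives the time, the measured TCP pose, the force, the opening and the grip force at its end, in the units of the state.
- env.get_obs(): the state, without advancing time (a new reading comes with each control period).
- env.read_camera(name): name is "scene" or "top" or "wrist"; returns the picture (480x640x3 uint8, blue, green, red); there is no depth.
- env.get_calibration(name): a dict with "fov_y" (degrees; the focal length in pixels is half the picture's height over the tangent of half this angle, whatever the lens; pixels are square), "cx", "cy" (the principal point, pixels), "pose" (4x4, takes a point from camera to world coordinates). Camera axes: x right, y up, looking along -z (the intrinsics and any distortion apply to the point x, -y, -z); pixel columns grow to the right and rows downward; lengths in m; the calibration is good to about 2 mm. A picture is of the moment at which its call begins: read the wrist's pose just before it. get_calibration takes no time and is no camera call; for the wrist camera it gives the pose at the moment of the call.
- env.sign_off(): hands the job in; it is judged then, once.
The state is a dict: "time_s": time; "qpos": joint angles; "joint_velocities": joint speeds; "effort": joint torques, N m; "tool_pos": TCP position; "tool_rot": TCP orientation; "force": force on the tool from outside, world axes, zero at the start; "wrist_torque": the same for the moment, N m; "grip_width": finger opening in m; "grasp_force": force on a finger pad.
Only numpy, scipy, OpenCV 4.12 (cv2) and the standard library are available. Lean on these libraries where they do the work, as an engineer would, in place of code of your own. Each camera call takes 0.05 s, during which the arm holds its last target. There are 200 camera calls.

## Working session

There is one attempt and no reset: what is moved stays moved. The work goes in short steps, Python scripts to look and compute and a shell command to move; the robot and the scene stay as the last step left them, time stands still between calls to the robot, and variables do not carry over. Pictures are saved under pics/ and viewed, at most 10 in all, crops included, and the job is handed in when it is done.

```bash
ls; mkdir -p pics; python3 - <<'E'
from cell import env
import cv2
for n in ("scene","top"):
    im=env.read_camera(n); cv2.imwrite(f"pics/{n}0.png",im); c=env.get_calibration(n); print(n,c)
o=env.get_obs(); print({k:o[k] for k in o})
E
```

```text
pics
scene {'fov_y': 48.288575010018796, 'cx': 325.75083425065606, 'cy': 245.47588207066946, 'pose': array([[-0.1902875 , -0.56350882,  0.80389581,  1.86217232],
       [ 0.98171676, -0.10523398,  0.15861278,  0.24086984],
       [-0.00478254,  0.81938002,  0.57323077,  1.08994376],
       [ 0.        ,  0.        ,  0.        ,  1.        ]])}
top {'fov_y': 51.70157653672003, 'cx': 327.3094204408642, 'cy': 248.0124434694306, 'pose': array([[-0.02402651,  0.98581175, -0.16612625,  0.29997275],
       [-0.99944951, -0.01988339,  0.02655815, -0.01345919],
       [ 0.02287819,  0.1666729 ,  0.98574679,  1.38374954],
       [ 0.        ,  0.        ,  0.        ,  1.        ]])}
{'time_s': 0.1, 'qpos': array([-70.92667521,  18.43397845,  -4.01463186,  83.16840081,
         1.29464653,  78.54125771,  -3.25977649]), 'joint_velocities': array([ 0.06149227, -0.053589  , -0.06050628, -0.19556988,  0.02830911,
       -0.00820086, -0.04306656]), 'effort': array([ 5.31043497e-04, -4.92576313e+01, -4.05096570e-01, -3.13396597e+01,
       -6.39885664e-02,  3.95545817e-02,  7.73181114e-05]), 'tool_pos': array([0.2036203 , 0.61675523, 0.22157594]), 'tool_rot': array([-1.79901573e+02,  5.45996088e-03,  1.61735585e+02]), 'force': array([0.21316873, 0.37540714, 0.1957339 ]), 'wrist_torque': array([ 0.02129427,  0.00622328, -0.0141665 ]), 'grasp_force': 0.0, 'grip_width': 0.08705342210979959}
```

View pics/top0.png

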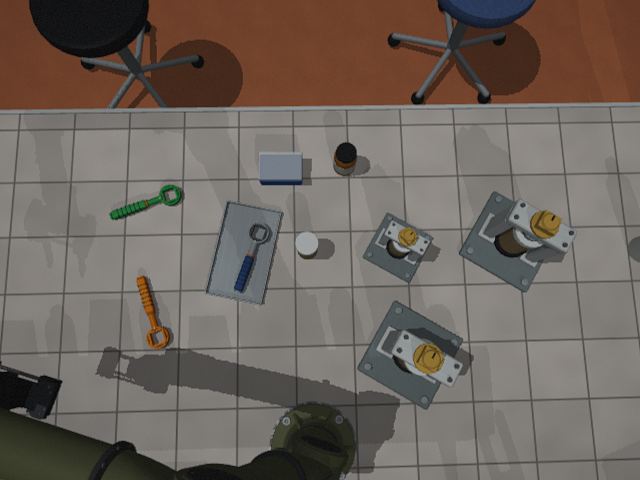

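View pics/scene0.png

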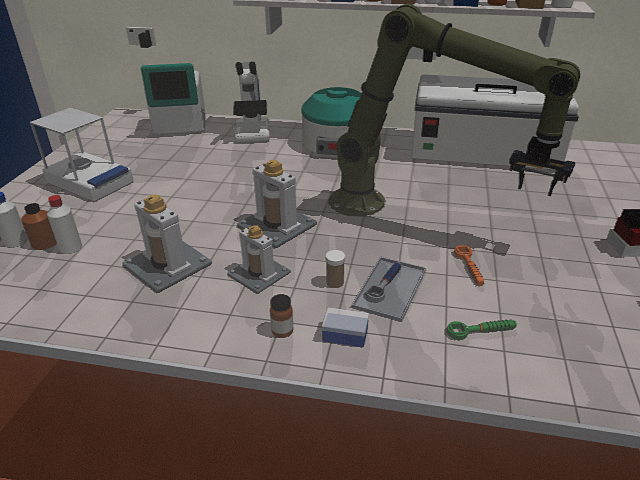

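The top view shows the tray at about (244,252), with the blue wrench grip at (245,272) and its head at (259,233). The smallest station is at (398,247) with its screw at (408,237). The spare vessel (307,244) stands between the two. The scene view agrees: grip (391,272), screw (254,232).

```bash
cat > h.py <<'E'
import numpy as np, cv2
from cell import env
def ray(c,u,v):
    f=240/np.tan(np.radians(c["fov_y"]/2)); T=c["pose"]
    d=T[:3,:3]@np.array([(u-c["cx"])/f,-(v-c["cy"])/f,-1]); return T[:3,3],d/np.linalg.norm(d)
def plane(c,u,v,z):
    o,d=ray(c,u,v); return o+d*(z-o[2])/d[2]
def tri(rs):
    A=sum(np.eye(3)-np.outer(d,d) for o,d in rs); b=sum((np.eye(3)-np.outer(d,d))@o for o,d in rs)
    p=np.linalg.solve(A,b); return p,[round(float(np.linalg.norm((np.eye(3)-np.outer(d,d))@(p-o))*1e3),1) for o,d in rs]
def proj(c,p):
    f=240/np.tan(np.radians(c["fov_y"]/2)); q=c["pose"][:3,:3].T@(np.asarray(p)-c["pose"][:3,3])
    return c["cx"]+f*q[0]/-q[2], c["cy"]-f*q[1]/-q[2]
def mask(im,lo,hi,box=None):
    m=cv2.inRange(cv2.cvtColor(im,cv2.COLOR_BGR2HSV),lo,hi)
    if box:
        k=np.zeros_like(m);x0,y0,x1,y1=box;k[y0:y1,x0:x1]=255;m&=k
    return m
def biggest(m):
    cs,_=cv2.findContours(m,cv2.RETR_EXTERNAL,cv2.CHAIN_APPROX_NONE); return max(cs,key=cv2.contourArea)
BLUE=((105,120,30),(130,255,255)); BRASS=((15,110,60),(32,255,255))
E
python3 - <<'E'
from h import *
T,S=cv2.imread("pics/top0.png"),cv2.imread("pics/scene0.png")
t,s=env.get_calibration("top"),env.get_calibration("scene")
for n,c,bt,bs in (("grip",BLUE,(200,200,285,305),(365,255,410,300)),("brass",BRASS,(385,220,432,260),(235,220,280,252))):
    r=[]
    for im,cc,b in ((T,t,bt),(S,s,bs)):
        k=biggest(mask(im,*c,b)); R=cv2.minAreaRect(k); print(n,R,cv2.contourArea(k)); r.append(ray(cc,*R[0]))
    print(tri(r))
for n,u,v,z in (("tl",229,202,.014),("tr",283,210,.014),("br",263,304,.014),("bl",207,294,.014),("head",259,234,.01),("grip",245,272,.025),("vesselcap",307,244,.11),("jar",346,155,.115),("box",281,168,.062),("screw",408,237,.18),("sb1",388,213,.012),("sb2",432,238,.012),("sb3",407,282,.012),("sb4",363,251,.012)): print(n,plane(t,u,v,z).round(3))
print(env.get_calibration("wrist"))
E
```

```text
grip ((243.40145874023438, 273.1459655761719), (8.201833724975586, 34.857791900634766), 19.98310661315918) 243.5
grip ((398.25, 264.2500305175781), (0.7071067094802856, 1.4142134189605713), 45.0) 0.5
(array([0.46003111, 0.1912283 , 0.04413108]), [11.7, 11.7])
brass ((407.5, 236.5), (17.0, 17.0), 90.0) 239.0
brass ((255.0, 232.0), (12.0, 14.0), 90.0) 104.0
(array([ 0.53083271, -0.24838994,  0.16323086]), [0.7, 0.7])
tl [0.669 0.225 0.014]
tr [0.643 0.073 0.014]
br [0.379 0.13  0.014]
bl [0.409 0.283 0.014]
head [0.575 0.141 0.01 ]
grip [0.467 0.178 0.025]
vesselcap [0.526 0.005 0.11 ]
jar [ 0.766 -0.104  0.115]
box [0.751 0.074 0.062]
screw [ 0.527 -0.247  0.18 ]
sb1 [ 0.629 -0.226  0.012]
sb2 [ 0.554 -0.348  0.012]
sb3 [ 0.431 -0.27   0.012]
sb4 [ 0.521 -0.151  0.012]
{'fov_y': 70.32437289451298, 'cx': 322.07289160593916, 'cy': 245.1544271636228, 'pose': array([[ 0.31309106, -0.91118395, -0.26780179,  0.13004338],
       [ 0.94972068,  0.29974715,  0.09045594,  0.64128597],
       [-0.00214918, -0.28265785,  0.95921839,  0.38410084],
       [ 0.        ,  0.        ,  0.        ,  1.        ]])}
```

```bash
r='[-0.031,-0.025,0,0,0,0,0.087]'; python3 -m jog '[[-0.031,-0.025,0,0,0,0,0.087],[-0.031,-0.025,0,0,0,0,0.087],[-0.031,-0.025,0,0,0,0,0.087],[-0.031,-0.025,0,0,0,0,0.087],[-0.031,-0.025,0,0,0,0,0.087],[-0.031,-0.025,0,0,0,0,0.087],[-0.031,-0.025,0,0,0,0,0.087],[-0.031,-0.025,0,0,0,0,0.087],[-0.031,-0.025,0,0,0,0,0.087],[-0.031,-0.025,0,0,0,0,0.087],[-0.031,-0.025,0,0,0,0,0.087],[-0.031,-0.025,0,0,0,0,0.087]]' 40; python3 -m jog '[[-0.02,-0.018,0,0,0,0,0.087],[-0.02,-0.018,0,0,0,0,0.087],[0,0,0,0,0,0,0.087],[0,0,0,0,0,0,0.087]]'
python3 - <<'E'
from h import *
c=env.get_calibration("wrist"); im=env.read_camera("wrist"); cv2.imwrite("pics/w1.png",im); np.save("w1.npy",c["pose"])
print(env.grip_point_offset)
E
```

```text
time_s: 1.1
tool_pos: [0.4634, 0.2139, 0.2224]
tool_rot: [180.0, -0.0, 161.7]
force: [1.5, 0.5, -1.0]
grip_width: 0.0873
grasp_force: 0.0
time_s: 1.43
tool_pos: [0.4901, 0.1673, 0.2223]
tool_rot: [-180.0, -0.0, 161.5]
force: [0.3, 1.3, 1.2]
grip_width: 0.0869
grasp_force: 0.0
0.0187
```

View pics/w1.png

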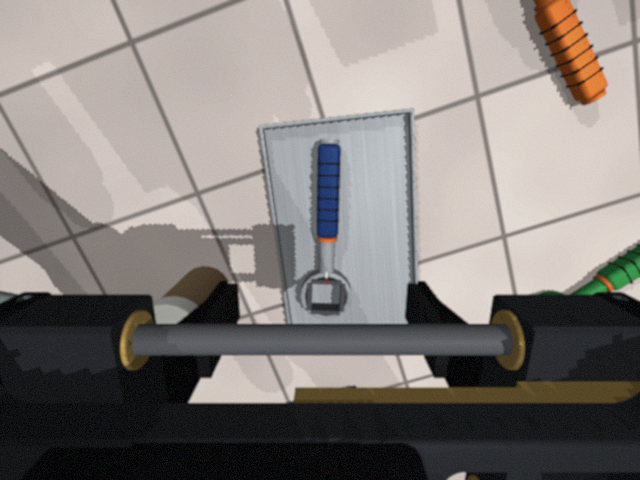

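The wrist view shows the blue grip from (329,145) to (328,238), the head centre near (323,293) and a clear tray around them. I'll take a second view to get the height.

```bash
python3 -m jog '[[0.035,0.01,0,0,0,0,0.06],[0.035,0.01,0,0,0,0,0.06],[0,0,0.03,0,0,0,0.06],[0,0,0.03,0,0,0,0.06],[0,0,0,0,0,0,0.06],[0,0,0,0,0,0,0.06],[0,0,0,0,0,0,0.06]]'
cat > meas.py <<'E'
from h import *
c2=env.get_calibration("wrist"); im2=env.read_camera("wrist"); cv2.imwrite("pics/w2.png",im2)
c1=dict(c2); c1["pose"]=np.load("w1.npy"); im1=cv2.imread("pics/w1.png")
E1=[];Z=.025
for im,c in ((im1,c1),(im2,c2)):
    k=biggest(mask(im,*BLUE,(240,0,430,480))); R=cv2.minAreaRect(k)
    b=cv2.boxPoints(R); P=np.array([plane(c,*p,Z)[:2] for p in b])
    e=sorted([(P[i]-P[(i+1)%4],(b[i]+b[(i+1)%4])/2,(b[(i+2)%4]+b[(i+3)%4])/2) for i in (0,1)],key=lambda q:-np.linalg.norm(q[0]))
    L=e[0][0]; L=L*np.sign(L[0]); print("rect",R,"len",np.linalg.norm(e[0][0]),"wid",np.linalg.norm(e[1][0]),"yaw",np.degrees(np.arctan2(L[1],L[0])),"ctr@Z",P.mean(0))
    ends=sorted([e[0][1],e[0][2],e[1][1],e[1][2]],key=lambda p:p[1]); E1.append((c,R[0],ends[0],ends[-1]))
for i in (1,2,3): print(["","ctr","back","front"][i],tri([ray(a[0],*a[i]) for a in E1]))
E
python3 meas.py
```

```text
time_s: 2.07
tool_pos: [0.4299, 0.2109, 0.1638]
tool_rot: [179.9, 0.0, 161.8]
force: [0.9, 0.4, 0.1]
grip_width: 0.0606
grasp_force: 0.0
rect ((327.43994140625, 190.45199584960938), (20.805538177490234, 91.44902801513672), 1.7623910903930664) len 0.09578776720056992 wid 0.02107952807205233 yaw -20.485480986504268 ctr@Z [0.46356201 0.18178736]
rect ((304.9999694824219, 272.0), (21.999996185302734, 95.99998474121094), -0.0) len 0.09695933287847511 wid 0.019920874078857936 yaw -19.53306495932806 ctr@Z [0.46267978 0.18309665]
ctr (array([0.46282076, 0.18245374, 0.01854847]), [0.3, 0.3])
back (array([0.41847438, 0.19814026, 0.01749212]), [0.2, 0.2])
front (array([0.50995065, 0.16580832, 0.02128839]), [0.8, 0.8])
```

View pics/w2.png

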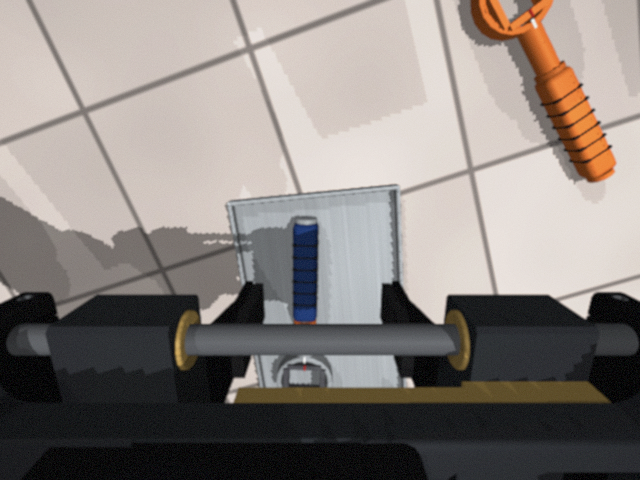

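The second view shows the grip from (305,220) to (304,320) with nothing around it. Grip centre is about (0.463,0.182), yaw -20°, top about z 0.02. I'll grasp at wrench x ≈ +20 mm.

```bash
python3 -m jog '[[-0.03,-0.009,0,0,0,0.031,0.06],[-0.03,-0.009,0,0,0,0,0.06],[0,0,0.04,0,0,0,0.06],[0,0,0.04,0,0,0,0.06],[0,0,0.03,0,0,0,0.06],[0,0,0.02,0,0,0,0.06],[0,0,0,0,0,0,0.06],[0,0,0,0,0,0,0.06]]' 40
```

```text
time_s: 2.78
tool_pos: [0.4809, 0.1734, 0.0333]
tool_rot: [-180.0, 0.0, 159.9]
force: [0.0, 0.7, -0.0]
grip_width: 0.0597
grasp_force: 0.0
```

```bash
python3 -m jog '[[0,0,0.013,0,0,0,0.06],[0,0,0.008,0,0,0,0.06],[0,0,0.005,0,0,0,0.06],[0,0,0,0,0,0,0.06],[0,0,0,0,0,0,0.03],[0,0,0,0,0,0,0.015],[0,0,0,0,0,0,0.01],[0,0,0,0,0,0,0.01],[0,0,0,0,0,0,0.01],[0,0,0,0,0,0,0.01],[0,0,0,0,0,0,0.01]]' 60
```

```text
time_s: 3.7
tool_pos: [0.4805, 0.1736, 0.0068]
tool_rot: [180.0, 0.0, 160.0]
force: [-0.4, -0.6, 1.2]
grip_width: 0.0236
grasp_force: 59.7
```

```bash
python3 -m jog '[[0,0,-0.006,0,0,0,0.01],[0,0,-0.01,0,0,0,0.01],[0,0,-0.02,0,0,0,0.01],[0,0,-0.03,0,0,0,0.01],[0,0,-0.035,0,0,0,0.01],[0,0,-0.035,0,0,0,0.01],[0,0,-0.035,0,0,0,0.01],[0,0,-0.035,0,0,0,0.01],[0,0,-0.03,0,0,0,0.01],[0,0,-0.02,0,0,0,0.01],[0,0,-0.01,0,0,0,0.01],[0,0,0,0,0,0,0.01]]'
python3 -m jog '[[-0.01,-0.012,0,0,0,0,0.01],[-0.02,-0.024,0,0,0,0,0.01],[-0.025,-0.029,0,0,0,0,0.01],[-0.025,-0.029,0,0,0,0,0.01],[-0.025,-0.029,0,0,0,0,0.01],[-0.025,-0.029,0,0,0,0,0.01],[-0.025,-0.029,0,0,0,0,0.01],[-0.025,-0.029,0,0,0,0,0.01],[-0.025,-0.029,0,0,0,0,0.01],[-0.025,-0.029,0,0,0,0,0.01],[-0.025,-0.029,0,0,0,0,0.01],[-0.025,-0.029,0,0,0,0,0.01]]'
python3 -m jog '[[-0.025,-0.029,0,0,0,0,0.01],[-0.02,-0.02,0,0,0,0,0.01],[-0.01,-0.01,0,0,0,0,0.01],[0,0,0,0,0,0,0.01],[0,0,0,0,0,0,0.01]]'
python3 - <<'E'
from h import *
c=env.get_calibration("wrist"); im=env.read_camera("wrist"); cv2.imwrite("pics/w3.png",im); np.save("w3.npy",c["pose"])
E
```

```text
time_s: 4.7
tool_pos: [0.4811, 0.1735, 0.2752]
tool_rot: [179.8, 0.2, 159.9]
force: [0.7, 0.5, -2.7]
grip_width: 0.0238
grasp_force: 59.7
time_s: 5.7
tool_pos: [0.6309, -0.2301, 0.2698]
tool_rot: [-180.0, -0.2, 160.0]
force: [0.9, 0.1, -1.6]
grip_width: 0.0236
grasp_force: 59.7
time_s: 6.12
tool_pos: [0.6617, -0.304, 0.2693]
tool_rot: [-180.0, -0.3, 159.8]
force: [0.6, 0.2, -2.8]
grip_width: 0.0235
grasp_force: 59.7
```

View pics/w3.png

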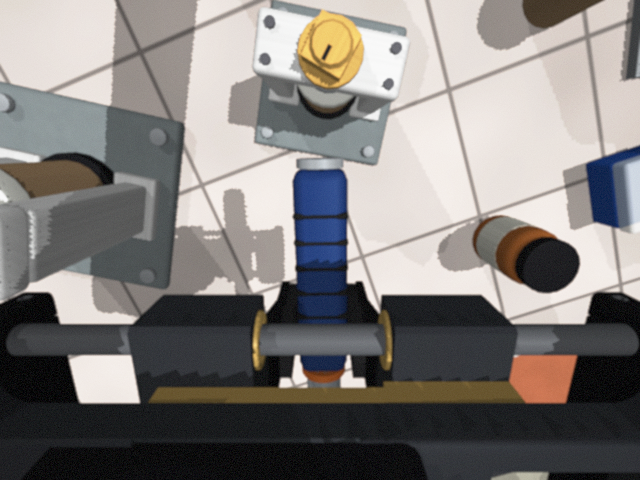

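The screw shows at about (332,50) with its black mark near (328,52), and the held grip looks level and straight. Next: a second view, closer to the screw, with an enlarged crop.

```bash
python3 -m jog '[[0.02,-0.015,0,0,0,0,0.01],[0.02,-0.015,0,0,0,0,0.01],[0,0,0,0,0,0,0.01],[0,0,0,0,0,0,0.01]]'
python3 - <<'E'
from h import *
c=env.get_calibration("wrist"); im=env.read_camera("wrist"); cv2.imwrite("pics/w4.png",im); np.save("w4.npy",c["pose"])
k=biggest(mask(im,*BRASS,(100,0,640,200))); x,y,w,h=cv2.boundingRect(k); print(x,y,w,h)
cr=im[max(0,y-5):y+h+5,x-5:x+w+5]; cv2.imwrite("pics/w4c.png",cv2.resize(cr,None,fx=6,fy=6,interpolation=cv2.INTER_CUBIC))
E
```

```text
time_s: 6.5
tool_pos: [0.6136, -0.3172, 0.273]
tool_rot: [179.9, -0.0, 159.9]
force: [0.8, 1.3, -2.8]
grip_width: 0.0235
grasp_force: 59.7
337 78 62 67
```

View pics/w4c.png

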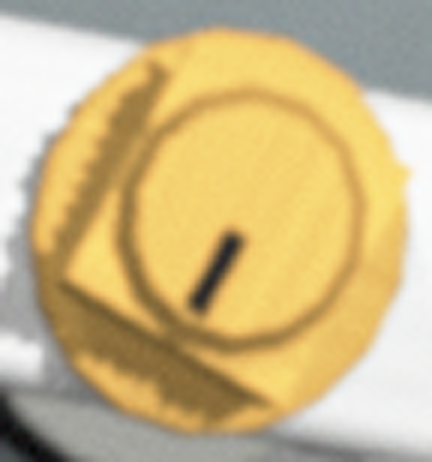

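The crop shows the top circle centred at about (372,110) in the full picture and the black mark from (371,112) to (365,124), pointing down-left. The square's edges agree with the mark.

```bash
cat > scr.py <<'E'
from h import *
cw=env.get_calibration("wrist"); rs=[];rc=[]
for n,box,cen in (("w3",(310,30,350,75),None),("w4",(355,95,390,130),None)):
    c=dict(cw); c["pose"]=np.load(n+".npy"); im=cv2.imread(f"pics/{n}.png")
    g=cv2.cvtColor(im,cv2.COLOR_BGR2GRAY); x0,y0,x1,y1=box
    m=np.zeros_like(g); m[y0:y1,x0:x1]=(g[y0:y1,x0:x1]<95)*255
    n_,lab,st,ce=cv2.connectedComponentsWithStats(m); i=1+np.argmax(st[1:,4]); ys,xs=np.where(lab==i); w=170.-g[ys,xs].astype(float)
    P=np.array([plane(c,a,b,.183)[:2] for a,b in zip(xs,ys)]); mu=(P*w[:,None]).sum(0)/w.sum(); D=(P-mu)
    ev,V=np.linalg.eigh((D*w[:,None]).T@D); v=V[:,1]
    print(n,len(xs),"mark ctr",mu,"dir",np.degrees(np.arctan2(v[1],v[0])))
    rs.append(ray(c,(xs*w).sum()/w.sum(),(ys*w).sum()/w.sum()))
    k=biggest(mask(im,(15,90,60),(35,255,255),(280 if n=="w3" else 320,0,430,160))); (ox,oy),r=cv2.minEnclosingCircle(k)
    print(" brass enclosing",ox,oy,r, plane(c,ox,oy,.163)[:2])
print("mark 3d",tri(rs))
c=dict(cw);c["pose"]=np.load("w4.npy")
a=plane(c,372.3,109.8,.183); b1,b2=plane(c,371,112.2,.183),plane(c,364.8,124.2,.183)
print("top ctr",a,"mark dir",np.degrees(np.arctan2(*(b2-b1)[[1,0]])))
for p,q in (((65,283),(270,403)),((65,283),(160,75))):
    A,B=[plane(c,332+s[0]/6,73+s[1]/6,.179) for s in (p,q)]; print("edge",np.degrees(np.arctan2(*(B-A)[[1,0]])),np.linalg.norm(B-A))
# held wrench: grip rect in w4 at z of grip top
im=cv2.imread("pics/w4.png"); k=biggest(mask(im,*BLUE,(270,150,400,330))); R=cv2.minAreaRect(k); print(R)
# head in tray from w1
c["pose"]=np.load("w1.npy"); print("head",plane(c,323,292,.025), plane(c,328,145,.025))
E
python3 scr.py
```

```text
w3 63 mark ctr [ 0.54233325 -0.26256042] dir -138.55851086558013
 brass enclosing 328.5235900878906 48.806785583496094 39.35139083862305 [ 0.52894311 -0.25064683]
w4 33 mark ctr [ 0.53481875 -0.25477006] dir 131.1683392481902
 brass enclosing 367.6187744140625 110.92269134521484 33.890960693359375 [ 0.52964222 -0.25024159]
mark 3d (array([ 0.53668348, -0.25695871,  0.16587325]), [5.1, 5.1])
top ctr [ 0.53087586 -0.24995379  0.183     ] mark dir -47.1968550039096
edge 41.30794306268486 0.028276621221889172
edge 134.82672764245976 0.024842473711080677
((320.0, 192.5), (45.0, 52.0), 90.0)
head [0.57039816 0.14131088 0.025     ] [0.41850261 0.19727407 0.025     ]
```

```bash
python3 - <<'E'
import cv2
im=cv2.imread("pics/w1.png"); cv2.imwrite("pics/w1c.png",cv2.resize(im[225:325,285:365],None,fx=6,fy=6,interpolation=cv2.INTER_CUBIC))
E
```

```text
(no output)
```

View pics/w1c.png

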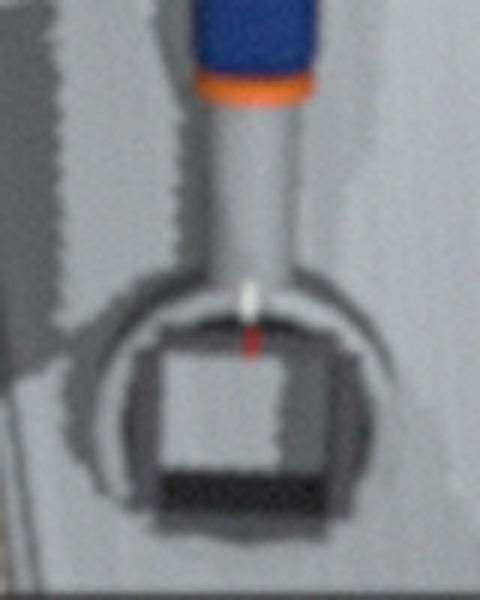

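```bash
python3 - <<'E'
from h import *
c=env.get_calibration("wrist"); c["pose"]=np.load("w1.npy")
q=lambda x,y,z:plane(c,285+x/6,225+y/6,z)
u=np.array([np.cos(np.radians(-20)),np.sin(np.radians(-20)),0])
for z in (.02,.025,.03,.035):
    m=q(245,433,z); print(z,"W",np.linalg.norm(q(160,433,z)-q(330,433,z)),"H",np.linalg.norm(q(245,352,z)-q(245,515,z)),"ctr",m[:2],"along from TCPgrasp",(m-np.array([.4805,.1736,z]))@u,"lat",np.cross(u,m-np.array([.4805,.1736,z]))[2])
for z in (.003,.006): print(z,"far bottom edge along",(q(245,470,z)-np.array([.4805,.1736,z]))@u)
f=q(255,100,.02)
print("front", (f-np.array([.4805,.1736,.02]))@u)
E
```

```text
0.02 W 0.033110849877149 H 0.03465844917546176 ctr [0.57980513 0.14167546] along from TCPgrasp 0.10423512881560688 lat 0.003965100152479445
0.025 W 0.03265706234626192 H 0.03418345164039206 ctr [0.57756907 0.14236332] along from TCPgrasp 0.10189866522748608 lat 0.003846697134137038
0.03 W 0.032203274815374855 H 0.033708454105322486 ctr [0.57533302 0.14305117] along from TCPgrasp 0.09956220163936536 lat 0.003728294115794728
0.035 W 0.03174948728448773 H 0.033233456570252694 ctr [0.57309696 0.14373903] along from TCPgrasp 0.09722573805124454 lat 0.0036098910974523488
0.003 far bottom edge along 0.12045295174223924
0.006 far bottom edge along 0.11898606640976457
front 0.036812115161037454
```

```bash
python3 -m jog '[[0.015,0.007,0,0,0,0,0.01],[0.032,0.014,0,0,0,0,0.01],[0.032,0.014,0,0,0,0,0.01],[0.032,0.014,0,0,0,0,0.01],[0.032,0.014,0,0,0,0,0.01],[0.032,0.013,0,0,0,0,0.01],[0.016,0.006,0,0,0,0.047,0.01],[0,0,0,0,0,0.11,0.01],[0,0,0,0,0,0.11,0.01],[0,0,0,0,0,0.11,0.01],[0,0,0,0,0,0.11,0.01],[0,0,0,0,0,0,0.01]]'; python3 -m jog '[[0,0,0.01,0,0,0,0.01],[0,0,0.02,0,0,0,0.01],[0,0,0.01,0,0,0,0.01],[0,0,0,0,0,0,0.01],[0,0,0,0,0,0,0.01]]'
```

```text
time_s: 7.55
tool_pos: [0.4643, -0.1736, 0.2728]
tool_rot: [179.9, -0.0, 132.0]
force: [0.7, 0.4, -1.9]
grip_width: 0.0236
grasp_force: 59.7
time_s: 7.97
tool_pos: [0.4634, -0.1748, 0.2318]
tool_rot: [-179.9, -0.1, 132.1]
force: [0.7, -0.1, -2.6]
grip_width: 0.0236
grasp_force: 59.7
```

```bash
python3 - <<'E'
from h import *
a=env.read_camera("top"); b=env.read_camera("scene"); cv2.imwrite("pics/t5.png",a); cv2.imwrite("pics/s5.png",b)
f=lambda i:cv2.resize(i,None,fx=6,fy=6,interpolation=cv2.INTER_CUBIC)
cv2.imwrite("pics/c5.png",np.hstack([f(a[200:290,360:425]),f(b[180:270,225:290])]))
E
```

```text
(no output)
```

View pics/c5.png

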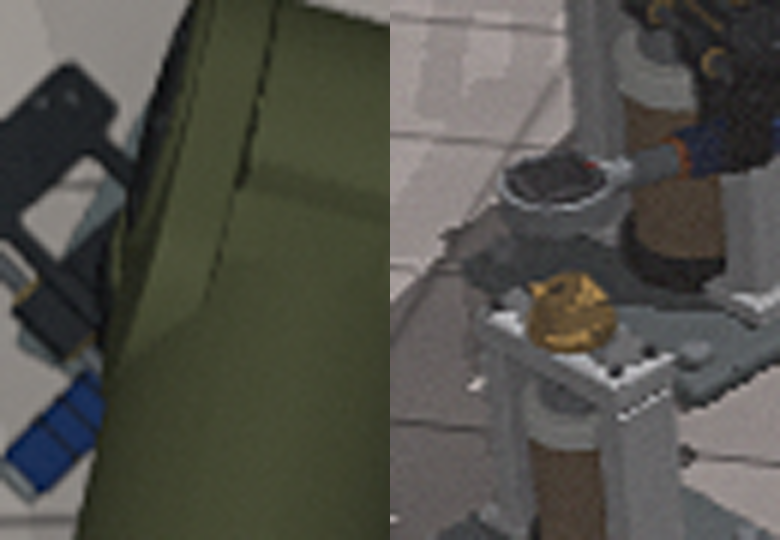

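The arm blocks the top view. In the scene view the head's top is centred near (252.7,210.3) and the screw's top near (255,228.3). Now to check that they are coaxial.

```bash
python3 - <<'E'
from h import *
s=env.get_calibration("scene")
print(plane(s,252.7,210.3,.25),plane(s,255,227.5,.183), proj(s,[.53,-.25,.25]),proj(s,[.53,-.25,.183]),proj(s,[.53,-.25,.163]))
E
```

```text
[ 0.54261366 -0.24402507  0.25      ] [ 0.53497344 -0.24475931  0.183     ] (np.float64(252.0586963787221), np.float64(207.99834294232397)) (np.float64(253.85762031259242), np.float64(226.47582533024962)) (np.float64(254.37867314473203), np.float64(231.8277717620947))
```

```bash
python3 -m jog '[[0.001,-0.001,0.01,0,0,0,0.01],[0,0,0.02,0,0,0,0.01],[0,0,0.008,0,0,0,0.01],[0,0,0.003,0,0,0,0.01],[0,0,0,0,0,0,0.01],[0,0,0,0,0,0,0.01]]'; python3 -m jog '[[0,0,0.003,0,0,0,0.01],[0,0,0.003,0,0,0,0.01],[0,0,0.003,0,0,0,0.01],[0,0,0,0,0,0,0.01]]'
```

```text
time_s: 8.57
tool_pos: [0.4628, -0.1752, 0.192]
tool_rot: [180.0, 0.0, 132.1]
force: [0.5, 0.2, -2.7]
grip_width: 0.0237
grasp_force: 59.7
time_s: 8.9
tool_pos: [0.4621, -0.175, 0.1821]
tool_rot: [-180.0, -0.0, 132.1]
force: [-0.4, 0.4, -2.5]
grip_width: 0.0234
grasp_force: 59.7
```

```bash
python3 -m jog '[[0,0,0.003,0,0,0,0.01],[0,0,0.003,0,0,0,0.01],[0,0,0,0,0,0,0.01]]'; python3 -m jog '[[0,0,0.003,0,0,0,0.01],[0,0,0.003,0,0,0,0.01],[0,0,0,0,0,0,0.01]]'
```

```text
time_s: 9.15
tool_pos: [0.4623, -0.175, 0.1761]
tool_rot: [-180.0, -0.0, 132.1]
force: [-0.1, 0.8, -1.1]
grip_width: 0.0231
grasp_force: 59.7
time_s: 9.4
tool_pos: [0.4633, -0.1743, 0.1713]
tool_rot: [179.9, 0.0, 132.1]
force: [-1.2, 3.7, 4.6]
grip_width: 0.0233
grasp_force: 60.0
```

```bash
python3 -m jog '[[0.001,0.0005,0,0,0,0,0.01],[0,0,0.002,0,0,0,0.01],[0,0,0,0,0,0,0.01]]'; python3 -c "
from cell import env;print(env.get_obs()['wrist_torque'])"
```

```text
time_s: 9.65
tool_pos: [0.4621, -0.174, 0.1684]
tool_rot: [180.0, 0.0, 132.1]
force: [0.2, 0.3, -3.7]
grip_width: 0.0234
grasp_force: 60.0
[ 0.12186611  0.1516739  -0.00777828]
```

```bash
python3 -m jog '[[0,0,0.0015,0,0,0,0.01],[0,0,0,0,0,0,0.01],[0,0,0,0,0,0,0.01]]'; python3 -c "
from cell import env;o=env.get_obs();print(o['wrist_torque'],o['tool_pos'],o['force'])"
```

```text
time_s: 9.9
tool_pos: [0.4615, -0.174, 0.1662]
tool_rot: [-179.9, -0.1, 132.0]
force: [0.3, 0.2, -3.7]
grip_width: 0.0235
grasp_force: 60.0
[ 0.05392677  0.10492958 -0.01381926] [ 0.46145369 -0.17404514  0.16624832] [ 0.26724615  0.19360764 -3.70904416]
```

Seated: the underside is at about z 0.163. Next I'll write a torque readout about the screw axis and tighten in small arcs, where turn δ about tool z goes with a y shift of 0.1015·δ.

```bash
cat > tq.py <<'E'
from h import *
o=env.get_obs(); p,F,M=(np.array(o[k]) for k in ("tool_pos","force","wrist_torque"))
r=p-[.530,-.250,0]; y=o["tool_rot"][2]
print("T r*F %.2f  Mz %.2f  yaw %.1f  turned %.3f  grip-azimuth %.1f rad %.4f z %.4f"%(np.cross(r[:2],F[:2]),M[2],y,np.radians(132.05-y),np.degrees(np.arctan2(r[1],r[0])),np.hypot(*r[:2]),p[2]),F.round(1))
E
python3 tq.py
python3 -m jog '[[0,0.005,0,0,0,0.05,0.01],[0,0.005,0,0,0,0.05,0.01],[0,0,0,0,0,0,0.01]]' >/dev/null; python3 tq.py
python3 -m jog '[[-0.0002,0.005,0,0,0,0.05,0.01],[0,0,0,0,0,0,0.01]]'>/dev/null; python3 tq.py
```

```text
T r*F -0.03  Mz -0.01  yaw 132.0  turned 0.000  grip-azimuth 132.1 rad 0.1023 z 0.1662 [ 0.3  0.2 -3.7]
T r*F 0.00  Mz -0.01  yaw 126.3  turned 0.100  grip-azimuth 126.0 rad 0.1029 z 0.1665 [-0.5  0.7 -2.2]
T r*F 0.09  Mz 0.15  yaw 123.5  turned 0.149  grip-azimuth 123.5 rad 0.1030 z 0.1664 [-2.2  1.7 -2.3]tq.py:4: DeprecationWarning: Arrays of 2-dimensional vectors are deprecated. Use arrays of 3-dimensional vectors instead. (deprecated in NumPy 2.0)
  print("T r*F %.2f  Mz %.2f  yaw %.1f  turned %.3f  grip-azimuth %.1f rad %.4f z %.4f"%(np.cross(r[:2],F[:2]),M[2],y,np.radians(132.05-y),np.degrees(np.arctan2(r[1],r[0])),np.hypot(*r[:2]),p[2]),F.round(1))
tq.py:4: DeprecationWarning: Arrays of 2-dimensional vectors are deprecated. Use arrays of 3-dimensional vectors instead. (deprecated in NumPy 2.0)
  print("T r*F %.2f  Mz %.2f  yaw %.1f  turned %.3f  grip-azimuth %.1f rad %.4f z %.4f"%(np.cross(r[:2],F[:2]),M[2],y,np.radians(132.05-y),np.degrees(np.arctan2(r[1],r[0])),np.hypot(*r[:2]),p[2]),F.round(1))
tq.py:4: DeprecationWarning: Arrays of 2-dimensional vectors are deprecated. Use arrays of 3-dimensional vectors instead. (deprecated in NumPy 2.0)
  print("T r*F %.2f  Mz %.2f  yaw %.1f  turned %.3f  grip-azimuth %.1f rad %.4f z %.4f"%(np.cross(r[:2],F[:2]),M[2],y,np.radians(132.05-y),np.degrees(np.arctan2(r[1],r[0])),np.hypot(*r[:2]),p[2]),F.round(1))
```

```bash
sed -i '1i import warnings; warnings.simplefilter("ignore")' tq.py
python3 -m jog '[[-0.0003,0.005,0,0,0,0.05,0.01],[0,0,0,0,0,0,0.01]]' >/dev/null; python3 tq.py
python3 -m jog '[[-0.0002,0.005,0,0,0,0.05,0.01],[0,0,0,0,0,0,0.01]]'>/dev/null; python3 tq.py
```

```text
T r*F 0.36  Mz 0.55  yaw 120.7  turned 0.197  grip-azimuth 121.1 rad 0.1030 z 0.1663 [-4.7  1.1 -0.9]
T r*F 0.41  Mz 0.72  yaw 117.9  turned 0.247  grip-azimuth 118.5 rad 0.1031 z 0.1663 [-5.6  2.1 -1. ]
```

```bash

python3 -m jog '[[-0.0002,0.005,0,0,0,0.05,0.01],[0,0,0,0,0,0,0.01]]' >/dev/null; python3 tq.py
python3 -m jog '[[-0.0002,0.005,0,0,0,0.05,0.01],[0,0,0,0,0,0,0.01]]'>/dev/null; python3 tq.py
python3 -m jog '[[-0.0002,0.005,0,0,0,0.05,0.01],[0,0,0,0,0,0,0.01]]'>/dev/null; python3 tq.py
```

```text
T r*F 0.42  Mz 0.86  yaw 115.1  turned 0.296  grip-azimuth 115.7 rad 0.1031 z 0.1663 [-5.5  2.  -0.8]
T r*F 0.39  Mz 0.84  yaw 112.2  turned 0.346  grip-azimuth 112.9 rad 0.1031 z 0.1662 [-5.4  2.9 -1.7]
T r*F 0.52  Mz 0.91  yaw 109.4  turned 0.396  grip-azimuth 110.1 rad 0.1031 z 0.1662 [-6.4  2.8 -0.4]
```

```bash

python3 -m jog '[[-0.0002,0.005,0,0,0,0.05,0.01],[-0.0002,0.005,0,0,0,0.05,0.01],[0,0,0,0,0,0,0.01]]' >/dev/null; python3 tq.py
python3 -m jog '[[-0.0002,0.005,0,0,0,0.05,0.01],[0,0,0,0,0,0,0.01]]'>/dev/null; python3 tq.py
python3 -m jog '[[-0.0002,0.005,0,0,0,0.05,0.01],[0,0,0,0,0,0,0.01]]'>/dev/null; python3 tq.py
```

```text
T r*F 0.57  Mz 0.87  yaw 103.7  turned 0.495  grip-azimuth 104.4 rad 0.1032 z 0.1662 [-6.6  3.3 -0.5]
T r*F 0.61  Mz 1.00  yaw 100.8  turned 0.545  grip-azimuth 101.6 rad 0.1032 z 0.1662 [-6.8  3.5 -0.4]
T r*F 0.55  Mz 1.03  yaw 98.0  turned 0.595  grip-azimuth 98.8 rad 0.1033 z 0.1662 [-6.1  4.4 -0.5]
```

```bash

python3 -m jog '[[-0.0002,0.005,0,0,0,0.05,0.01],[0,0,0,0,0,0,0.01]]' >/dev/null; python3 tq.py
python3 -m jog '[[-0.0002,0.005,0,0,0,0.05,0.01],[0,0,0,0,0,0,0.01]]'>/dev/null; python3 tq.py
python3 -m jog '[[-0.0002,0.005,0,0,0,0.05,0.01],[0,0,0,0,0,0,0.01]]'>/dev/null; python3 tq.py
```

```text
T r*F 0.68  Mz 1.03  yaw 95.1  turned 0.645  grip-azimuth 96.0 rad 0.1033 z 0.1662 [-7.2  5.4 -0.8]
T r*F 0.65  Mz 1.07  yaw 92.3  turned 0.694  grip-azimuth 93.2 rad 0.1033 z 0.1662 [-6.6  5.2 -0.7]
T r*F 0.85  Mz 1.00  yaw 89.4  turned 0.744  grip-azimuth 90.2 rad 0.1033 z 0.1662 [-8.3  5.  -0.5]
```

```bash

python3 -m jog '[[-0.0001,0.003,0,0,0,0.03,0.01],[0,0,0,0,0,0,0.01]]' >/dev/null; python3 tq.py
python3 -m jog '[[-0.0001,0.003,0,0,0,0.03,0.01],[0,0,0,0,0,0,0.01]]'>/dev/null; python3 tq.py
```

```text
T r*F 0.54  Mz 0.97  yaw 87.7  turned 0.774  grip-azimuth 88.4 rad 0.1034 z 0.1663 [-5.1  5.8 -1.6]
T r*F 0.52  Mz 0.81  yaw 86.0  turned 0.804  grip-azimuth 86.5 rad 0.1034 z 0.1664 [-4.7  5.6 -1.4]
```

```bash

python3 -m jog '[[-0.0001,0.003,0,0,0,0.03,0.01],[0,0,0,0,0,0,0.01]]' >/dev/null; python3 tq.py
```

```text
T r*F 0.45  Mz 0.61  yaw 84.2  turned 0.835  grip-azimuth 84.6 rad 0.1034 z 0.1665 [-3.9  5.  -2.6]
```

The torque rose to 1.85 N m and then fell to 1.5, 1.3 and 1.06 while turning, so the wrench has broken over. I'm stopping here and backing off.

```bash

python3 -m jog '[[0,-0.004,0,0,0,-0.04,0.01],[0,-0.004,0,0,0,-0.04,0.01],[0,0,0,0,0,0,0.01]]' >/dev/null; python3 tq.py
python3 -m jog '[[0,-0.004,0,0,0,-0.04,0.01],[0,-0.004,0,0,0,-0.04,0.01],[0,0,0,0,0,0,0.01]]' >/dev/null; python3 tq.py
python3 -m jog '[[0,-0.004,0,0,0,-0.04,0.01],[0,-0.004,0,0,0,-0.04,0.01],[0,0,0,0,0,0,0.01]]' >/dev/null; python3 tq.py
```

```text
T r*F 0.49  Mz 1.10  yaw 89.0  turned 0.751  grip-azimuth 90.1 rad 0.1033 z 0.1663 [-4.8  5.7 -0.6]
T r*F 0.30  Mz 0.71  yaw 93.5  turned 0.673  grip-azimuth 94.0 rad 0.1033 z 0.1666 [-3.1  3.9 -2.8]
T r*F 0.12  Mz 0.24  yaw 98.0  turned 0.595  grip-azimuth 98.1 rad 0.1031 z 0.1668 [-1.9  5.1 -2.7]
```

```bash

python3 -m jog '[[0.0005,-0.004,0,0,0,-0.04,0.01],[0.0005,-0.004,0,0,0,-0.04,0.01],[0,0,0,0,0,0,0.01]]' >/dev/null; python3 tq.py
python3 -m jog '[[0.0005,-0.004,0,0,0,-0.04,0.01],[0,-0.002,0,0,0,-0.02,0.01],[0,0,0,0,0,0,0.01]]' >/dev/null; python3 tq.py
```

```text
T r*F -0.03  Mz 0.02  yaw 102.4  turned 0.517  grip-azimuth 102.5 rad 0.1026 z 0.1672 [-0.1  1.7 -2.9]
T r*F 0.02  Mz 0.03  yaw 105.7  turned 0.460  grip-azimuth 105.9 rad 0.1022 z 0.1673 [-0.1 -0.2 -3.7]
```

```bash

python3 -m jog '[[0,0,-0.004,0,0,0,0.01],[0,0,-0.006,0,0,0,0.01],[0,0,0,0,0,0,0.01]]' >/dev/null; python3 tq.py
python3 -m jog '[[0,0,-0.006,0,0,0,0.01],[0,0,-0.01,0,0,0,0.01],[0,0,-0.02,0,0,0,0.01],[0,0,-0.03,0,0,0,0.01],[0,0,-0.02,0,0,0,0.01],[0,0,-0.01,0,0,0,0.01],[0,0,0,0,0,0,0.01]]' ; python3 tq.py
```

```text
T r*F -0.03  Mz -0.03  yaw 105.7  turned 0.460  grip-azimuth 105.2 rad 0.1025 z 0.1786 [ 0.2  0.5 -2.6]
time_s: 14.82
tool_pos: [0.5035, -0.1512, 0.2761]
tool_rot: [179.7, 0.1, 105.7]
force: [0.7, -0.4, -3.9]
grip_width: 0.0232
grasp_force: 60.0
T r*F -0.06  Mz 0.01  yaw 105.7  turned 0.460  grip-azimuth 105.0 rad 0.1023 z 0.2761 [ 0.7 -0.4 -3.9]
```

```bash

python3 -m jog '[[0.015,0.003,0,0,0,0,0.01],[0.03,0.006,0,0,0,0,0.01],[0.035,0.008,0,0,0,0,0.01],[0.035,0.008,0,0,0,0,0.01],[0.035,0.008,0,0,0,0,0.01],[0.035,0.008,0,0,0,0,0.01],[0.035,0.008,0,0,0,0,0.01],[0.035,0.007,0,0,0,0,0.01],[0.034,0.005,0,0,0,0,0.01],[0.02,0.004,0,0,0,0,0.01],[0.01,0.002,0,0,0,0,0.01],[0,0,0,0,0,0,0.01]]'
python3 -m jog '[[0,0,0,0,0,-0.05,0.01],[0,0,0,0,0,-0.1,0.01],[0,0,0,0,0,-0.11,0.01],[0,0,0,0,0,-0.11,0.01],[0,0,0,0,0,-0.11,0.01],[0,0,0,0,0,-0.11,0.01],[0,0,0,0,0,-0.11,0.01],[0,0,0,0,0,-0.1,0.01],[0,0,0,0,0,-0.1,0.01],[0,0,0,0,0,-0.048,0.01],[0,0,0,0,0,0,0.01],[0,0,0,0,0,0,0.01]]'
```

```text
time_s: 15.82
tool_pos: [0.479, 0.1769, 0.2715]
tool_rot: [-179.9, 0.0, 106.0]
force: [-0.1, 0.1, -3.8]
grip_width: 0.0237
grasp_force: 60.0
time_s: 16.82
tool_pos: [0.4804, 0.1722, 0.2727]
tool_rot: [-179.9, -0.0, 159.8]
force: [-0.3, 0.3, -3.3]
grip_width: 0.0235
grasp_force: 60.0
```

```bash

python3 -m jog '[[0,0,0.01,0,0,0,0.01],[0,0,0.025,0,0,0,0.01],[0,0,0.035,0,0,0,0.01],[0,0,0.035,0,0,0,0.01],[0,0,0.035,0,0,0,0.01],[0,0,0.035,0,0,0,0.01],[0,0,0.03,0,0,0,0.01],[0,0,0.02,0,0,0,0.01],[0,0,0.01,0,0,0,0.01],[0,0,0,0,0,0,0.01]]'
python3 -m jog '[[0,0,0.01,0,0,0,0.01],[0,0,0.008,0,0,0,0.01],[0,0,0.005,0,0,0,0.01],[0,0,0,0,0,0,0.01],[0,0,0,0,0,0,0.01]]'
```

```text
time_s: 17.65
tool_pos: [0.478, 0.1731, 0.0353]
tool_rot: [-179.8, -0.2, 160.0]
force: [-0.2, 0.6, -3.5]
grip_width: 0.0233
grasp_force: 60.0
time_s: 18.07
tool_pos: [0.4804, 0.1746, 0.0153]
tool_rot: [180.0, 0.0, 160.0]
force: [0.3, 0.5, -2.9]
grip_width: 0.0237
grasp_force: 60.0
```

```bash

python3 -m jog '[[0,0,0.003,0,0,0,0.01],[0,0,0.002,0,0,0,0.01],[0,0,0,0,0,0,0.01]]'
python3 -m jog '[[0,0,0.002,0,0,0,0.01],[0,0,0,0,0,0,0.01]]'
```

```text
time_s: 18.32
tool_pos: [0.4801, 0.1745, 0.01]
tool_rot: [180.0, -0.0, 160.0]
force: [-1.3, -0.1, -3.0]
grip_width: 0.0235
grasp_force: 60.0
time_s: 18.48
tool_pos: [0.4805, 0.1745, 0.0086]
tool_rot: [180.0, 0.0, 160.0]
force: [-0.9, 0.3, 1.5]
grip_width: 0.0236
grasp_force: 60.0
```

```bash

python3 -m jog '[[0,0,0.0008,0,0,0,0.01],[0,0,0,0,0,0,0.01]]'
python3 -m jog '[[0,0,0,0,0,0,0.022],[0,0,0,0,0,0,0.026],[0,0,0,0,0,0,0.03],[0,0,0,0,0,0,0.045],[0,0,0,0,0,0,0.06],[0,0,0,0,0,0,0.06],[0,0,0,0,0,0,0.06]]' 5
python3 -m jog '[[0,0,-0.01,0,0,0,0.06],[0,0,-0.03,0,0,0,0.06],[0,0,-0.04,0,0,0,0.06],[0.02,0,-0.04,0,0,0,0.06],[0.03,0.01,-0.04,0,0,0,0.06],[0.02,0,0,0,0,0,0.06],[0,0,0,0,0,0,0.06]]'
python3 - <<'E'
from h import *
c=env.get_calibration("wrist"); im=env.read_camera("wrist"); cv2.imwrite("pics/w6.png",im); cv2.imwrite("pics/t6.png",env.read_camera("top"))
t=cv2.imread("pics/t6.png")[120:320,180:480]; cv2.imwrite("pics/c6.png",np.vstack([im[120:420,120:520],cv2.resize(t,(400,267))]))
E
```

```text
time_s: 18.65
tool_pos: [0.4807, 0.1745, 0.0079]
tool_rot: [180.0, 0.0, 160.0]
force: [-0.2, -1.6, 3.9]
grip_width: 0.0234
grasp_force: 60.0
time_s: 19.23
tool_pos: [0.4802, 0.1745, 0.0073]
tool_rot: [180.0, 0.0, 160.0]
force: [-0.8, -0.0, 0.0]
grip_width: 0.0492
grasp_force: 0.0
time_s: 19.82
tool_pos: [0.4218, 0.2068, 0.1604]
tool_rot: [179.7, 0.1, 160.3]
force: [-0.7, 0.7, -0.4]
grip_width: 0.06
grasp_force: 0.0
```

View pics/c6.png

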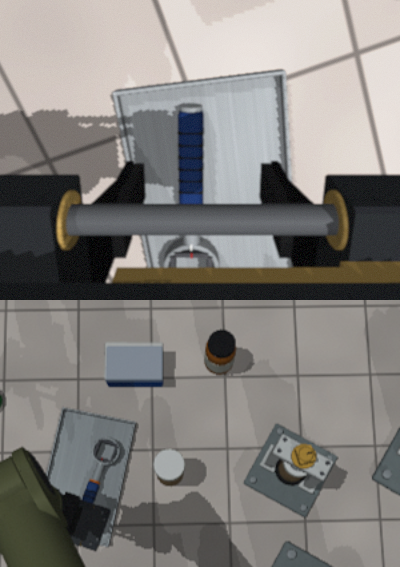

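The wrench lies flat inside the tray (grip about (190,155) in the crop) with its white and red marks meeting. The vessel, jar and box stand where they were, and the gripper is clear. Handing in.

```bash
python3 -c "
from cell import env;print(env.sign_off())"
```

```text
the job is handed in; nothing more can be done
None
```

I tightened the screw until the wrench clicked, stopped and backed off, then laid the wrench flat in the tray with the bystanders untouched. I handed the job in with no verdict returned; the screw's final angle is inferred from the click, not measured.

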